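# Clamp a drift through the guard window

### The job

With closed fingertips, push the brass drift endwise along the channel of the clamping fixture until it is fully home against the stop; then reach down through the window in the guard, press the clamp lever fully down, and withdraw. Only push and press: grip and lift nothing, never touch the guard, and leave the loose things standing around the fixture where they are.

Things in the scene. Friction and masses are not known exactly. Their poses are not given: they have to be found in the camera images.
- fixture: Fixed steel clamping fixture under the guard. Origin: on the bench top in the middle of the guarded part; +x along the channel, away from the robot (yaw within 0.3 rad), +y left, z up. Its bed is 6 mm thick: 150 mm wide under the guard, in front of it (towards the robot) a tongue 70 mm wide that runs to x = -200 mm.
- channel_home (a point): Point on the stop's face, mid-channel, 7 mm above the bed: the drift's front end is here when fully home. Fixture's axes. The channel: two aluminium walls 18 mm apart, each 10 mm wide and 10 mm high above the bed, along fixture y = 0 from x = -96 mm to the stop, a steel block with its face at x = +8 mm, 18 mm high.
- drift: Loose brass drift (round bar), 14 mm thick, 130 mm long, about 0.17 kg, lying on the bed with its front part in the channel and its tail sticking out towards the robot. Origin: its underside at mid-length; its +y runs along the bar to the stop. It has to travel 35 to 50 mm.
- drift_tail (a point): Centre of the drift's near end, 13 mm above the bench: push here, towards the stop. When the drift is home this end is 122 mm in front of the fixture's origin, that is 26 mm in front of the channel walls and 52 mm in front of the guard.
- drift_front (a point): Centre of the drift's far end, 13 mm above the bench.
- guard: Fixed guard over the lever; frame as the fixture's. A grey plate 6 mm thick, top 82 mm above the bench, spanning x = -70 to +95 mm, y = -65 to +65 mm, on four posts, with thin bars at sides, back and across the front; bolt heads at its corners stand 3 mm above it. Window through the plate: x = -58 to +10 mm, y = -32 to +32 mm. Nothing may touch the guard.
- window (a point): Centre of the guard window (68 mm along x, 64 mm along y), level with the top of the plate. Axes as the fixture's.
- clamp_lever (a joint): Angle of the steel clamp lever: 0 raised, 0.29 rad fully down (end stop). The lever stays where it is left and needs about 4 N at the paddle. It is hinged 65 mm beyond the fixture's origin, 36 mm above the bench, and runs from there towards the robot.
- paddle (a point): Centre of the top of the lever's flat paddle (40 mm along x, 36 mm along y), 89 mm from the hinge, under the window. Raised it is about 67 mm above the bench, fully down 42 mm (40 mm below the top of the guard plate): press straight down here.
- bearing_a: Loose ball bearing, 52 mm across, 15 mm high, on the bench left of the fixture's tongue. Leave alone. Origin under its centre.
- bolt_c: Loose steel bolt standing on its head, 20 mm across, 37 mm high, right of the tongue. Leave alone. Origin under its centre.
- nut_a: Loose steel nut, 27 mm across, 13 mm high, right of the tongue, nearer the robot. Leave alone. Origin under its centre.
- screwdriver: Loose orange-handled screwdriver, 220 mm long, lying right of the fixture. Leave alone. Origin under its middle.
- multimeter: Loose red and black multimeter, 150 x 68 x 50 mm, lying left of the fixture. Leave alone. Origin under its middle.
- tape: Loose roll of black tape, 62 mm across, 19 mm high, lying right of the fixture. Leave alone. Origin under its centre.

How it is judged:
By the outcome, as a careful person would: the job done as asked, in the order asked, and still so for the second after the job is handed in, with the robot touching nothing.
It also fails if it takes over 48 s, if anything falls off the work surface, if the arm or the gripper's body presses on something with over 40 N, if the wrist force passes 120 N, or if a joint passes its speed limit or range.

### The arm

A 6-joint arm with a two-finger parallel gripper is mounted at the origin on a cart in front of the work surface, level with it; the furniture and walls round the work are solid. World frame = base frame: x ahead of the robot, y to its left, z up, the work surface at z = 0. Lengths are in m, angles in degrees, forces in N, time in s.
With the tool pointing down it reaches from about 0.4 to 0.825 m from the base axis. Payload 7 kg.
Tool frame: the origin (TCP) lies between the finger pads; the fingertips stand 19 mm ahead of it and the grasp point (between the pads) is the TCP; z points along the fingers, y is the line along which they close (so a half turn about z gives the same grasp; the last joint's range is limited). The gripper opens to 88 mm and grips with 3 to 60 N. Pads are 19 mm wide; open, the fingers measure 130 mm over their backs; the gripper's body (78 mm by 193 mm) begins 47 mm behind the grasp point.
Start: joints at [-59.124, 20.546, 0.682, 0, -70.136, -16.507], TCP at [0.167, -0.654, 0.208] pointing down, gripper open.
Joint ranges: [-176.03, 176.03], [-82.01, 121.73], [-58.28, 71.71], [-173.87, 95.51], [-174.79, -0.11], [-173.66, 173.66]. Speed limits (degrees/s): [136.94, 136.94, 172.46, 180, 180, 180].

### API

Orientations are given as [roll, pitch, yaw] about the fixed x, y, z axes, in that order (R = Rz(yaw) Ry(pitch) Rx(roll)).
In Python, from plant import get_obs, snapshot, close_job, spot_in, spot_point gives the robot as it stands.
- The arm moves only by the tool play_rows, never from a script. Its argument "plan" is a list of rows, each a list of 6 numbers: the shift along the tool's x, y, z in cm, then the turn, a rotation vector about the tool's x, y, z in degrees. A call has 1 to 20 rows; each row shifts and turns the commanded pose from where the row before left it, along the tool's axes as they then stand; what a row does not reach is not made up. A row lasts 1/12 s, in which the tool goes at most 41.7 mm and 7.16 degrees, less where a joint would pass 70% of its speed; a pose out of reach is approached as far as the arm can. A call is refused whole if a number of a shift passes 4.17 or a number of a turn 7.16, either way. A call with a gripper value outside its range is refused whole. "grip" is the finger opening in cm, from 0 to 8.76, set as the call begins (left out, the last holds). The fingers move at their own pace and stop on an object; the grip force is fixed at half the most. Time passes only in rows, so rows that do not move let the fingers close. It gives the time, the measured TCP pose, the force, the opening and the grip force at its end, in the units of the state.
- get_obs(): the state, without advancing time (a new reading comes with each control period).
- snapshot(name): name is "scene" or "top" or "wrist"; returns a dict with "frame" (420x560x3 uint8, red, green, blue), "fx", "fy", "cx", "cy" (pixels), "k1" (the pictures are not rectified: a ray, as slopes to the right and down, at radius r is drawn at 1 + k1 r^2 times it, then the intrinsics apply), "position" and "attitude" of the camera in the world. Camera axes: x right, y down, z forward; pixel columns grow to the right and rows downward; lengths in m; the calibration is good to about 2 mm. A picture is of the moment at which its call begins. There is no depth.
- close_job(): hands the job in; it is judged then, once.
Trained networks look in the newest picture that a camera, given by its name, has taken for a name from the list of things; names that differ only in an ending like _2 or _b are one class to them, and where a whole thing is asked for, a point or a joint stands for the part that bears it (a point fixed in the world has none). Each returns a list of dicts, best first, with "score" (0 to 1); they miss things now and then, are a little off and sometimes report something else, mostly with a low value. They report only what shows in the picture. A call takes as long as a camera call.
- spot_in(camera, thing): "position" ([x, y, z] in m, in world coordinates, good to about 4 mm: the middle of the surface that is visible of it).
- spot_point(camera, thing): "position" ([x, y, z] in m, in world coordinates, good to about 4 mm: a listed point, or the origin of a listed thing).
The state is a dict: "clock": time; "joint_pos": joint angles; "qvel": joint speeds; "tau": joint torques, N m; "tool_pos": TCP position; "orientation": TCP orientation; "force": force on the tool from outside, world axes, zero at the start; "moment": the same for the moment, N m; "opening": finger opening in m; "gripper_force": force on a finger pad.
Only numpy, scipy, OpenCV 4.12 (cv2) and the standard library are available. Lean on these libraries where they do the work, as an engineer would, in place of code of your own. Each camera call takes 0.05 s, during which the arm holds its last target. There are 200 camera calls.

## Working session

There is one attempt and no reset: what is moved stays moved. The work goes in short steps, Python scripts to look and compute and a tool call to move; the robot and the scene stay as the last step left them, time stands still between calls to the robot, and variables do not carry over. Pictures are saved under pics/ and viewed, at most 10 in all, crops included, and the job is handed in when it is done.

Besides the shell and the picture viewer there is one more tool, called after ">>>" in YAML: its name, and indented under it one key for each argument. play_rows: Moves the arm, as the interface text tells. Its arguments: {"type":"object","properties":{"plan":{"type":"array","items":{"type":"array","items":{"type":"number"}}},"grip":{"type":"number"}},"required":["plan"]}

```bash
mkdir -p pics; ls
python3 - <<'E'
from plant import *
import cv2, numpy as np
o=get_obs(); print({k:np.round(v,3).tolist() for k,v in o.items()})
for c in ("scene","top"):
    s=snapshot(c); cv2.imwrite(f"pics/{c}0.png",s["frame"][:,:,::-1])
    print(c,np.round(s["position"],3),np.round(s["attitude"],2),s["fx"],s["k1"])
    for t in ("channel_home","drift_tail","drift_front","window","paddle","fixture","drift","guard","bearing_a","bolt_c","nut_a","screwdriver","multimeter","tape"):
        try:
            r=spot_point(c,t); print(t,[(np.round(x["position"],4).tolist(),round(x["score"],2)) for x in r[:2]])
        except Exception as e: print(t,e)
E
```

```text
pics
{'clock': 0.0, 'joint_pos': [-59.123, 20.591, 0.634, -0.021, -70.134, -16.506], 'qvel': [0.021, -0.095, 0.036, -0.026, -0.0, 0.038], 'tau': [0.002, -58.272, 29.307, 6.997, 0.007, -0.0], 'tool_pos': [0.167, -0.653, 0.207], 'orientation': [179.907, -0.007, -165.636], 'force': [-0.283, 0.037, 0.61], 'moment': [0.013, -0.022, 0.03], 'gripper_force': 0.0, 'opening': 0.088}
scene [0.034 0.87  0.647] [-119.55   -0.89 -145.39] 409.7018977712347 -0.08054897195609445
channel_home [([0.6814, 0.0345, 0.0149], 0.92), ([0.5769, -0.1843, 0.0019], 0.7)]
drift_tail [([0.5177, 0.008, 0.0138], 0.5)]
drift_front [([0.6493, 0.0287, 0.0146], 0.59)]
window [([0.6521, 0.0332, 0.0853], 0.64)]
paddle [([0.6562, 0.0293, 0.0635], 0.54), ([0.5708, -0.0752, -0.0027], 0.24)]
fixture [([0.6787, 0.0322, 0.0027], 0.93), ([0.5777, -0.1859, 0.0023], 0.24)]
drift [([0.5839, 0.0135, 0.0049], 0.67)]
guard [([0.6742, 0.0318, 0.0012], 0.92), ([0.6812, 0.0349, 0.0136], 0.37)]
bearing_a [([0.5283, 0.1242, -0.0023], 0.69)]
bolt_c [([0.5719, -0.0773, -0.0004], 0.61), ([0.5764, -0.1846, 0.0053], 0.56)]
nut_a [([0.5193, -0.0
[... 295 characters left out ...]
0.5344, 0.1216, 0.0035], 0.72), ([0.6804, 0.0364, 0.0137], 0.56)]
drift_tail [([0.5189, 0.0082, 0.0126], 0.72)]
drift_front [([0.6502, 0.0283, 0.0092], 0.64)]
window [([0.6524, 0.028, 0.0806], 0.64)]
paddle [([0.6571, 0.029, 0.0634], 0.49)]
fixture [([0.6738, 0.0336, 0.0006], 0.67), ([0.5746, -0.1897, -0.0], 0.63)]
drift [([0.581, 0.0209, 0.0029], 0.63)]
guard [([0.4911, 0.3517, 0.0001], 0.75), ([0.6749, 0.0317, -0.0007], 0.61)]
bearing_a [([0.5372, 0.1209, -0.001], 0.83)]
bolt_c [([0.5682, -0.0743, 0.0008], 0.57)]
nut_a [([0.5184, -0.0674, -0.0012], 0.62)]
screwdriver [([0.4996, -0.2411, -0.0012], 0.67)]
multimeter [([0.4903, 0.3468, -0.0014], 0.91)]
tape [([0.5753, -0.1891, 0.0014], 0.58)]
```

```bash
cat > h.py <<'E'
import numpy as np, cv2
from scipy.spatial.transform import Rotation as R
from scipy.optimize import least_squares
def proj(s,P):
    P=np.atleast_2d(P); c=R.from_euler('xyz',s["attitude"],degrees=True).inv().apply(P-np.array(s["position"]))
    m=c[:,:2]/c[:,2:]; r2=(m**2).sum(1,keepdims=True); m=m*(1+s["k1"]*r2)
    return m*[s["fx"],s["fy"]]+[s["cx"],s["cy"]]
def fx(p,Q):  # fixture mm -> world
    Q=np.atleast_2d(Q)/1000.; return R.from_euler('z',p[2]).apply(Q)+[p[0],p[1],0]
def box(x0,x1,y0,y1,z): return [[x0,y0,z],[x1,y0,z],[x1,y1,z],[x0,y1,z]]
def overlay(s,p,name,scale=1,crop=None):
    im=np.ascontiguousarray(s["frame"][:,:,::-1]); im=cv2.resize(im,None,fx=scale,fy=scale,interpolation=cv2.INTER_CUBIC)
    for B,col in ((box(-70,95,-65,65,82),(0,255,0)),(box(-58,10,-32,32,82),(0,255,255)),(box(-200,-75,-35,35,6),(255,0,255)),(box(-96,8,-9,9,16),(255,255,0)),(box(-40,0,-18,18,67),(0,0,255))):
        cv2.polylines(im,[np.round((proj(s,fx(p,B))+.5)*scale).astype(int)],True,col,1)
    if crop: x0,y0,x1,y1=[int(c*scale) for c in crop]; im=im[y0:y1,x0:x1]
    cv2.imwrite(name,im)
E
python3 - <<'E'
from plant import *; from h import *
obs=[((8,0),(.6814,.0345)),((8,0),(.6804,.0364)),((-24,0),(.6521,.0332)),((-24,0),(.6524,.028)),((0,0),(.6787,.0322)),((0,0),(.6738,.0336)),((0,0),(.6742,.0318)),((0,0),(.6749,.0317))]
line=[(.5177,.008),(.5189,.0082),(.6493,.0287),(.6502,.0283),(.581,.0209),(.5839,.0135)]
def f(p):
    r=[fx(p,[*q,0])[0,:2]-w for q,w in obs]
    n=np.array([-np.sin(p[2]),np.cos(p[2])])
    return np.r_[np.ravel(r),[n@(np.array(l)-p[:2]) for l in line]]
p=least_squares(f,[.67,.03,.16]).x; print(p,np.degrees(p[2])); np.save("p.npy",p)
s=snapshot("top"); overlay(s,p,"pics/top1.png",3,(150,60,400,260))
s=snapshot("scene"); overlay(s,p,"pics/scene1.png",1.4)
E
```

```text
[0.67497146 0.03309659 0.16107254] 9.228776832233375
```

View pics/top1.png

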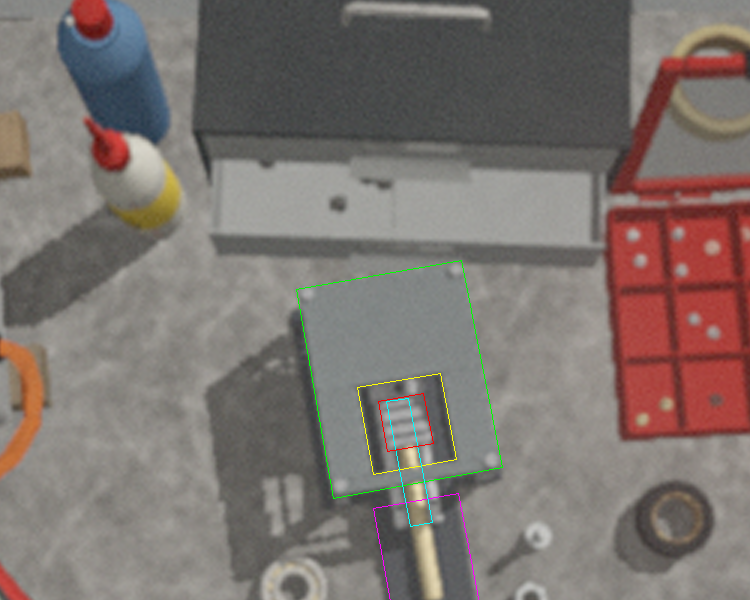

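View pics/scene1.png

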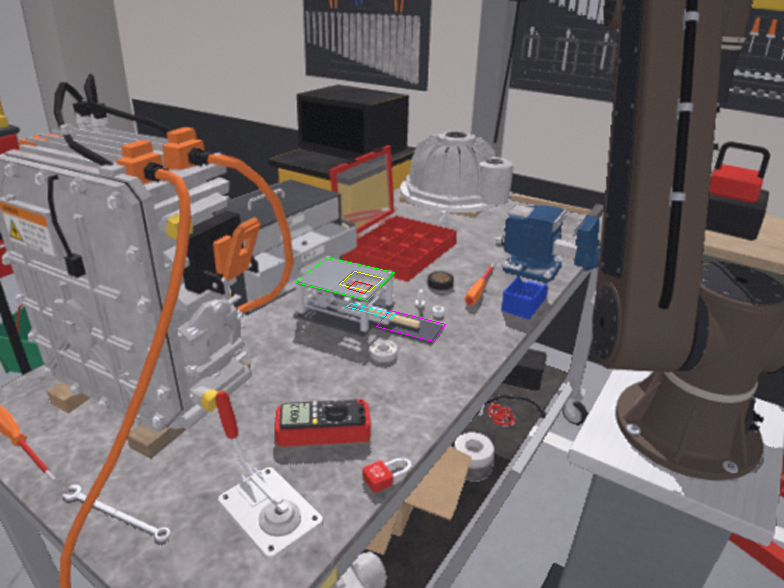

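Run:
```python
from plant import *; from h import *
o=get_obs(); T=R.from_euler('xyz',o["orientation"],degrees=True)
w=snapshot("wrist"); print("cam in tool",T.inv().apply(np.array(w["position"])-o["tool_pos"]), (T.inv()*R.from_euler('xyz',w["attitude"],degrees=True)).as_matrix().round(2).tolist())
s=snapshot("top"); cv2.imwrite("pics/top2.png",cv2.resize(s["frame"][:,:,::-1],None,fx=1.4,fy=1.4))
p=np.load("p.npy"); print(fx(p,[[-160,0,0],[-122,0,0],[-24,0,0],[-20,0,0]]))
```

```text
cam in tool [ 0.06670841  0.00045749 -0.1759452 ] [[0.0, -0.97, -0.25], [1.0, 0.0, 0.0], [-0.0, -0.25, 0.97]]
[[0.51704252 0.00743628 0.        ]
 [0.55455064 0.0135306  0.        ]
 [0.65128212 0.02924754 0.        ]
 [0.65523034 0.02988905 0.        ]]
```

View pics/top2.png

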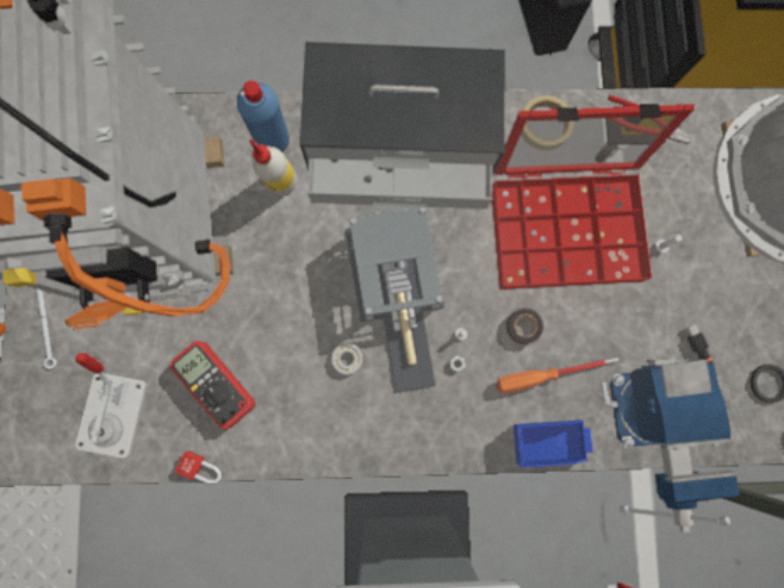

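>>> play_rows:
  plan:
    - [0,0,-3,0,0,0]
    - [0,0,-3,0,0,0]
    - [0,0,-3,0,0,0]
    - [0,0,-3,0,0,0]
    - [0,0,-3,0,0,0]
    - [0,0,-3,0,0,0]
    - [0,0,0,0,0,0]
  grip: 0

```text
clock: 2.28
tool_pos: [0.1673, -0.6556, 0.3953]
orientation: [-179.4, 0.0, -165.6]
force: [-0.1, 0.5, 1.0]
opening: 0.0465
gripper_force: 0.0
```

>>> play_rows:
  plan:
    - [-2.63,3.09,0,0,0,0]
    - [-2.63,3.09,0,0,0,0]
    - [-2.63,3.09,0,0,0,0]
    - [-2.63,3.09,0,0,0,0]
    - [-2.63,3.09,0,0,0,0]
    - [-2.63,3.09,0,0,0,0]
    - [-2.63,3.09,0,0,0,0]
    - [-2.63,3.09,0,0,0,0]
    - [-2.63,3.09,0,0,0,0]
    - [-2.63,3.09,0,0,0,0]
    - [-2.63,3.09,0,0,0,0]
    - [-2.63,3.09,0,0,0,0]
    - [-2.63,3.09,0,0,0,0]
    - [-2.63,3.09,0,0,0,0]
    - [-2.63,3.09,0,0,0,0]
    - [-2.63,3.09,0,0,0,0]
    - [-2.63,3.09,0,0,0,0]
    - [-2.63,3.09,0,0,0,0]
    - [0,0,0,0,0,5.2]
    - [0,0,0,0,0,0]

```text
clock: 3.95
tool_pos: [0.4885, 0.0044, 0.387]
orientation: [-180.0, -0.1, -170.9]
force: [-0.5, -0.0, -0.8]
opening: 0.0006
gripper_force: 0.0
```

>>> play_rows:
  plan:
    - [0,0,3,0,0,0]
    - [0,0,3,0,0,0]
    - [0,0,3,0,0,0]
    - [0,0,3,0,0,0]
    - [0,0,3,0,0,0]
    - [0,0,3,0,0,0]
    - [0,0,0,0,0,0]
    - [0,0,0,0,0,0]

```text
clock: 4.62
tool_pos: [0.4873, 0.0013, 0.2078]
orientation: [-179.9, -0.1, -170.8]
force: [0.7, -0.9, 1.1]
opening: 0.0004
gripper_force: 0.0
```

Run:
```python
from plant import *; from h import *
p=np.load("p.npy"); s=snapshot("wrist"); overlay(s,p,"pics/wrist1.png",1.4)
for t in ("channel_home","drift_tail","drift_front","window","paddle","fixture","drift","guard"):
    for x in spot_point("wrist",t)[:2]:
        q=R.from_euler('z',-p[2]).apply(np.array(x["position"])-[p[0],p[1],0])*1000; print(t,q.round(1),round(x["score"],2))
print(get_obs()["tool_pos"])
```

```text
drift_tail [-158.5    4.6   17.6] 0.78
fixture [-0.  -0.3  0.3] 0.56
drift [-90.9  -0.7   3.9] 0.55
guard [ 0.6 -3.4  1.5] 0.56
[0.4883289  0.00253122 0.2085609 ]
```

View pics/wrist1.png

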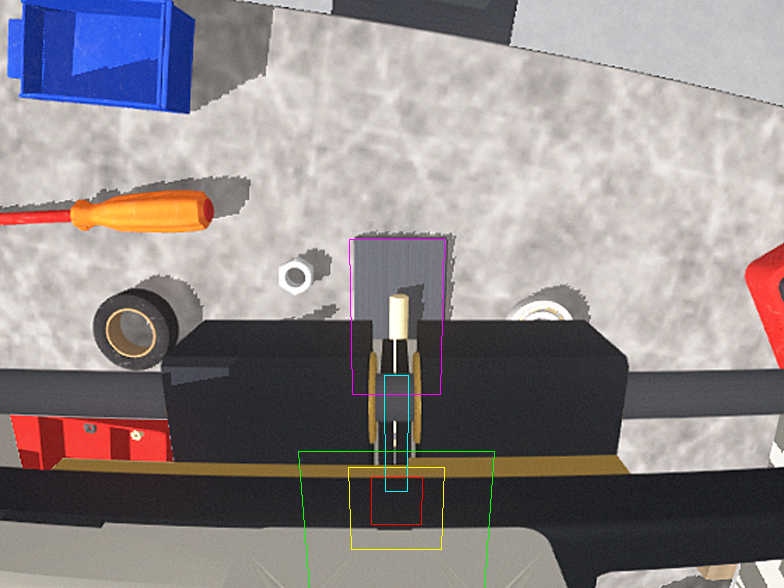

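>>> play_rows:
  plan:
    - [0,0.15,2.9,0,0,0]
    - [0,0,2.9,0,0,0]
    - [0,0,2.9,0,0,0]
    - [0,0,2.9,0,0,0]
    - [0,0,2.9,0,0,0]
    - [0,0,2.0,0,0,0]
    - [0,0,0.8,0,0,0]
    - [0,0,0.4,0,0,0]
    - [0,0,0,0,0,0]
    - [0,0,0,0,0,0]

```text
clock: 5.9
tool_pos: [0.4887, 0.0042, 0.0319]
orientation: [180.0, 0.1, -170.8]
force: [1.2, 0.6, 0.3]
opening: 0.0005
gripper_force: 0.0
```

Run:
```python
from plant import *; from h import *
p=np.load("p.npy"); s=snapshot("top"); overlay(s,p,"pics/top3.png",3,(220,160,420,340))
o=get_obs(); print(R.from_euler('z',-p[2]).apply(np.array(o["tool_pos"])-[p[0],p[1],0])*1000,o["force"])
for t in ("drift_tail","drift_front","drift"):
    for x in spot_point("scene",t)[:2]:
        q=R.from_euler('z',-p[2]).apply(np.array(x["position"])-[p[0],p[1],0])*1000; print(t,q.round(1),round(x["score"],2))
```

```text
[-188.30695398    1.40893497   32.1323642 ] [0.18880238 0.39277235 0.41911549]
drift_tail [-130.8  115.1   -0.8] 0.63
drift_front [-29.5  -0.2  12.2] 0.46
drift [-25.9   0.8  83.2] 0.66
drift [-94.8  -1.9   3.7] 0.59
```

View pics/top3.png

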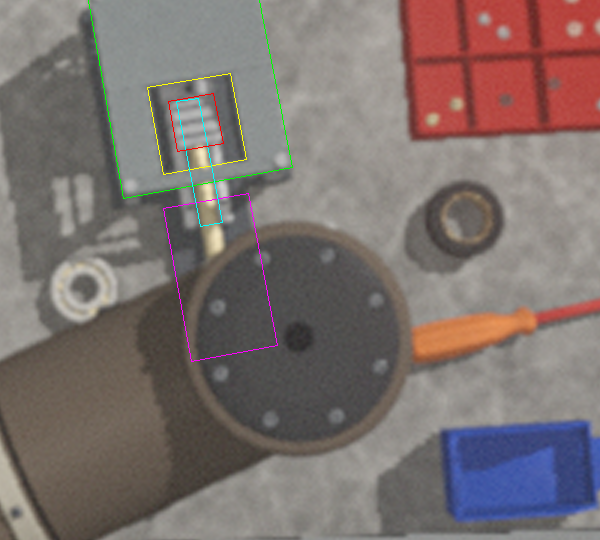

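>>> play_rows:
  plan:
    - [-0.4,0,0.2,0,0,0]
    - [-0.5,0,0,0,0,0]
    - [-0.5,0,0,0,0,0]
    - [-0.3,0,0,0,0,0]
    - [-0.3,0,0,0,0,0]
    - [-0.3,0,0,0,0,0]
    - [-0.3,0,0,0,0,0]
    - [-0.3,0,0,0,0,0]
    - [-0.3,0,0,0,0,0]
    - [-0.3,0,0,0,0,0]
    - [-0.3,0,0,0,0,0]
    - [-0.3,0,0,0,0,0]
    - [-0.3,0,0,0,0,0]
    - [-0.3,0,0,0,0,0]
    - [-0.3,0,0,0,0,0]
    - [-0.2,0,0,0,0,0]
    - [0,0,0,0,0,0]

```text
clock: 7.52
tool_pos: [0.5396, 0.0123, 0.0288]
orientation: [-180.0, 0.0, -170.8]
force: [0.4, -1.1, -0.5]
opening: 0.0002
gripper_force: 0.0
```

>>> play_rows:
  plan:
    - [-0.1,0,0,0,0,0]
    - [-0.1,0,0,0,0,0]
    - [-0.1,0,0,0,0,0]
    - [0,0,0,0,0,0]
    - [0,0,0,0,0,0]

```text
clock: 7.93
tool_pos: [0.5421, 0.0127, 0.0289]
orientation: [180.0, 0.0, -170.8]
force: [0.2, 0.2, 0.0]
opening: 0.0007
gripper_force: 0.0
```

Run:
```python
from plant import *; from h import *
p=np.load("p.npy"); s=snapshot("scene"); overlay(s,p,"pics/scene3.png",4,(190,160,340,250))
o=get_obs(); print(R.from_euler('z',-p[2]).apply(np.array(o["tool_pos"])-[p[0],p[1],0])*1000,R.from_euler('z',-p[2]).apply(o["force"]))
for t in ("drift_tail","drift_front","drift"):
    for x in spot_point("scene",t)[:2]:
        q=R.from_euler('z',-p[2]).apply(np.array(x["position"])-[p[0],p[1],0])*1000; print(t,q.round(1),round(x["score"],2))
```

```text
[-134.50739721    1.12318172   28.84394473] [ 0.6277468  -0.13752127 -0.33744789]
drift_tail [-158.7    0.3   13.8] 0.44
drift_tail [-16.9  -3.6  62.7] 0.29
drift_front [-217.6 -241.7    1.7] 0.73
drift_front [-28.7   1.8  10.6] 0.53
drift [-90.4  -3.2   5.6] 0.61
```

View pics/scene3.png

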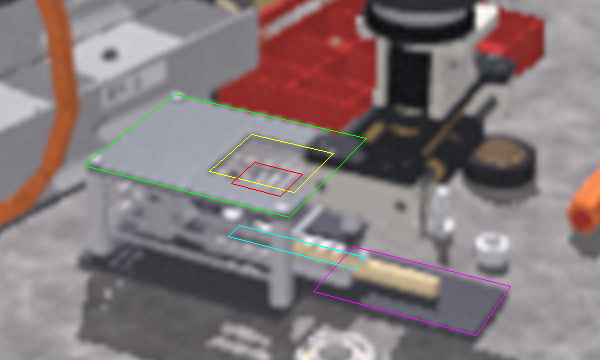

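Run:
```python
from plant import *; from h import *
s=snapshot("scene"); o=get_obs(); T=R.from_euler('xyz',o["orientation"],degrees=True)
pts=np.array(o["tool_pos"])+T.apply([[0,0,.019],[0,0,0],[0,0,-.047],[0,0,-.2]])
a=proj(s,pts); print(a.round(1),o["tool_pos"],o["clock"],s["position"],s["attitude"])
w=snapshot("wrist"); t=snapshot("top")
sc=3.;x0,y0=165,70
im=cv2.resize(np.ascontiguousarray(s["frame"][:,:,::-1])[y0:y0+190,x0:x0+255],None,fx=sc,fy=sc,interpolation=cv2.INTER_CUBIC)
for q in a: cv2.circle(im,tuple(int(v) for v in (q-[x0,y0]+.5)*sc),4,(255,0,255),1)
cv2.imwrite("pics/scene4.png",im); cv2.imwrite("pics/wrist4.png",w["frame"][:,:,::-1])
```

```text
[[291.5 230.5]
 [291.7 224.9]
 [292.4 210.6]
 [294.8 160. ]] [0.54206823 0.01264088 0.02887869] 8.1833 [0.03421404 0.87026313 0.64708146] [-119.54923822   -0.89185425 -145.39232013]
```

View pics/scene4.png

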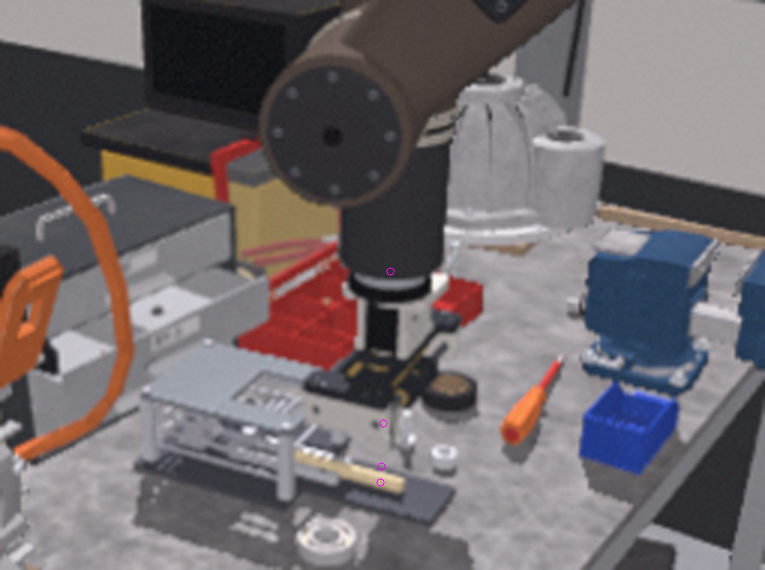

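View pics/wrist4.png

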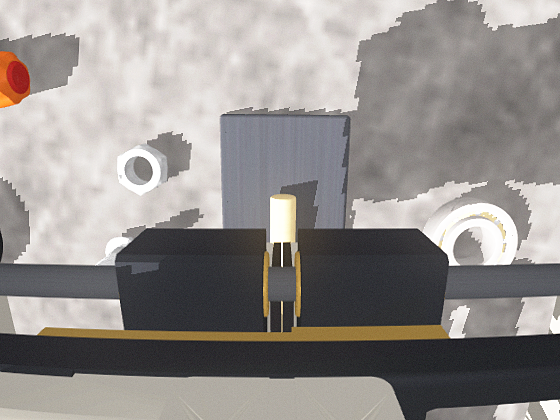

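Run:
```python
from plant import *; from h import *
p=np.load("p.npy")
w=snapshot("wrist"); o=get_obs(); T=R.from_euler('xyz',o["orientation"],degrees=True)
for q in ([0,0,.019],[-.0095,0,.019],[.0095,0,.019],[.0095,.021,.019],[.039,.0965,-.047],[.039,0.,-.047]): print(q,proj(w,np.array(o["tool_pos"])+T.apply(q)).round(0))
print("tail -159",proj(w,fx(p,[[-159,0,20],[-159,7,13],[-159,-7,13],[-122,0,20],[-200,0,6],[-200,35,6],[-200,-35,6]])).round(0))
s=snapshot("scene")
print("scene body box",((proj(s,np.array(o["tool_pos"])+T.apply([[a,b,-.047] for a in(-.039,.039) for b in (-.0965,.0965)]))-[165,70])*3).round(0))
```

```text
[0, 0, 0.019] [[281. 236.]]
[-0.0095, 0, 0.019] [[281. 252.]]
[0.0095, 0, 0.019] [[281. 220.]]
[0.0095, 0.021, 0.019] [[319. 220.]]
[0.039, 0.0965, -0.047] [[538. 193.]]
[0.039, 0.0, -0.047] [[280. 192.]]
tail -159 [[278. 197.]
 [292. 194.]
 [265. 194.]
 [279. 264.]
 [278. 115.]
 [345. 115.]
 [212. 115.]]
scene body box [[384. 370.]
 [299. 460.]
 [457. 387.]
 [380. 482.]]
```

>>> play_rows:
  plan:
    - [1.0,0,0,0,0,0]
    - [1.0,0,0,0,0,0]
    - [1.0,0,0,0,0,0]
    - [1.0,0,0,0,0,0]
    - [1.0,0,0,0,0,0]
    - [0.4,0,0,0,0,0]
    - [0,0,0.1,0,0,0]
    - [0,0,0.1,0,0,0]
    - [0,0,0.1,0,0,0]
    - [0,0,0.1,0,0,0]
    - [0,0,0.1,0,0,0]
    - [0,0,0,0,0,0]
    - [0,0,0,0,0,0]

```text
clock: 9.47
tool_pos: [0.4888, 0.004, 0.0236]
orientation: [-180.0, -0.0, -170.8]
force: [-0.1, 0.6, 0.0]
opening: 0.0003
gripper_force: 0.0
```

Run:
```python
from plant import *; from h import *
s=snapshot("scene"); o=get_obs(); print(o["tool_pos"],o["force"])
a=proj(s,np.array(o["tool_pos"])+R.from_euler('xyz',o["orientation"],degrees=True).apply([[0,0,.019],[0,0,0]])); print(a)
im=cv2.resize(np.ascontiguousarray(s["frame"][:,:,::-1])[170:260,220:340],None,fx=6,fy=6,interpolation=cv2.INTER_CUBIC)
cv2.circle(im,tuple(int(v) for v in (a[0]-[220,170]+.5)*6),4,(255,0,255),1)
cv2.imwrite("pics/scene5.png",im)
```

```text
[0.48887615 0.00404289 0.0237114 ] [ 0.18053116  0.15328586 -0.39959898]
[[308.84503198 236.61418537]
 [309.26114325 230.98433602]]
```

View pics/scene5.png

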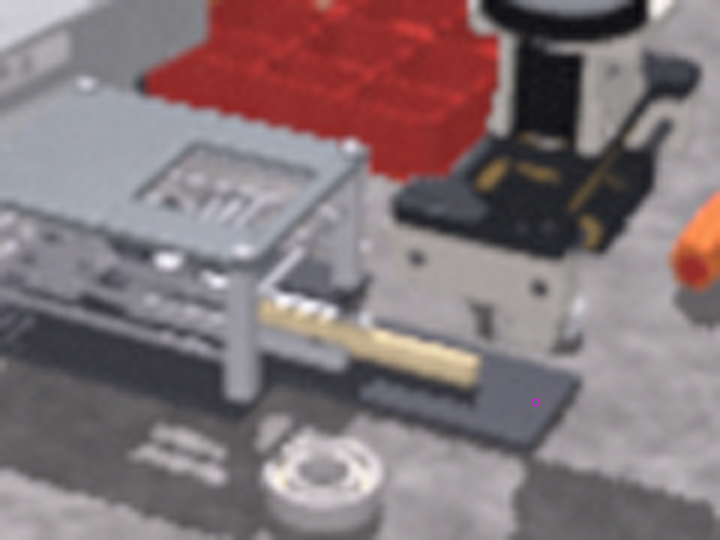

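>>> play_rows:
  plan:
    - [0,0,0.1,0,0,0]
    - [0,0,0.1,0,0,0]
    - [0,0,0.1,0,0,0]
    - [0,0,0,0,0,0]

```text
clock: 9.85
tool_pos: [0.4886, 0.004, 0.0206]
orientation: [-180.0, -0.0, -170.8]
force: [-0.1, -0.6, 0.3]
opening: 0.0006
gripper_force: 0.0
```

>>> play_rows:
  plan:
    - [0,0,0.1,0,0,0]
    - [0,0,0.1,0,0,0]
    - [0,0,0.1,0,0,0]
    - [0,0,0,0,0,0]

```text
clock: 10.18
tool_pos: [0.4887, 0.004, 0.0177]
orientation: [-180.0, -0.0, -170.8]
force: [-0.6, -0.2, -1.1]
opening: 0.0002
gripper_force: 0.0
```

>>> play_rows:
  plan:
    - [0,0,0.1,0,0,0]
    - [0,0,0.1,0,0,0]
    - [0,0,0.1,0,0,0]
    - [0,0,0,0,0,0]

```text
clock: 10.52
tool_pos: [0.4887, 0.004, 0.0147]
orientation: [-180.0, -0.0, -170.8]
force: [-0.2, 0.2, 0.4]
opening: 0.0003
gripper_force: 0.0
```

>>> play_rows:
  plan:
    - [0,0,0.1,0,0,0]
    - [0,0,0.1,0,0,0]
    - [0,0,0.1,0,0,0]
    - [0,0,0,0,0,0]

```text
clock: 10.85
tool_pos: [0.4887, 0.004, 0.0116]
orientation: [-180.0, -0.0, -170.8]
force: [-1.1, 0.3, -0.3]
opening: 0.0005
gripper_force: 0.0
```

Run:
```python
from plant import *; from h import *
import os
s=snapshot("wrist"); g=cv2.cvtColor(s["frame"],cv2.COLOR_RGB2GRAY)
print(g[190:275:2,264:300:2])
```

```text
[[198 201 196 197 193 192 191 192 197 198 202 204 207 206 200 189 191 190]
 [195 197 189 191 192 190 196 194 200 202 201 205 206 204 198 193 192 188]
 [191 192 191 192 190 190 196 200 198 201 203 206 208 202 196 192 192 190]
 [190 191 189 189 186 190 197 200 201 205 202 204 203 199 198 193 192 187]
 [186 183 186 186 186 189 198 196 200 204 201 207 203 200 202 197 190 188]
 [184 179 182 184 179 187 195 198 201 200 202 199 202 205 203 200 199 189]
 [178 181 182 176 184 187 191 200 202 201 203 199 209 205 207 204 196 190]
 [170 172 177 180 183 190 198 204 199 199 199 200 202 198 206 204 199 194]
 [176 175 176 175 185 193 204 205 200 202 196 197 197 193 202 197 191 191]
 [175 175 179 185 185 195 198 209 209 202 194 197 190 195 197 188 193 184]
 [179 179 183 184 189 194 204 204 202 203 196 192 190 187 186 183 184 181]
 [195 131 190 188 195 199 207 210 207 207 200 132 134 189 182 185 188 186]
 [114 113 198 195 205 216 154 154 113 114 106 110 103 191 188 194 127 128]
 [116 116 146 110 118 120 133 126 125 124 119 113 107 104  99 112 114 109]
 [125 124 125 127 127 131 138 131 124 123 122 114 
[... 1425 characters left out ...]
 40  25 166 153 127 127]
 [140 129 102 169  56  35  39  37  30 114  34  38  44  29 170 134 126 135]
 [148 134 110 167  64  42  38  41  31 108  39  39  44  28 173 137 119 140]
 [145 134  94 169  30  37  40  41  20 109  30  39  33  36 181 135 128 138]
 [145 141  99 176  26  35  40  38  29 110  34  36  36  28 142 136 119 143]
 [145 134  99 125  44  43  44  52  39 104  50  51  42  46  89 104 123 139]
 [150 146  76  67  68  69  76  73  73  70  69  73  70  74  68  66 117 144]
 [145 133  82  77  69  78  75  72  76  71  78  75  78  72  73  74 136 149]
 [153 139  88  79  84  80  83  77  80  78  79  78  78  74  81  77 138 148]
 [148 147  83  77  75  86  82  74  77  78  78  86  87  86  81  80 135 148]]
```

>>> play_rows:
  plan:
    - [0,0,0.1,0,0,0]
    - [0,0,0.1,0,0,0]
    - [0,0,0.1,0,0,0]
    - [0,0,0,0,0,0]

```text
clock: 11.23
tool_pos: [0.4886, 0.004, 0.0086]
orientation: [-180.0, -0.0, -170.8]
force: [-0.3, 0.4, 0.3]
opening: 0.0006
gripper_force: 0.0
```

>>> play_rows:
  plan:
    - [0,0,0.1,0,0,0]
    - [0,0,0.1,0,0,0]
    - [0,0,0.1,0,0,0]
    - [0,0,0,0,0,0]

```text
clock: 11.57
tool_pos: [0.4887, 0.004, 0.0057]
orientation: [-180.0, -0.0, -170.8]
force: [-0.6, 0.3, 0.3]
opening: 0.0004
gripper_force: 0.0
```

>>> play_rows:
  plan:
    - [0,0,0.1,0,0,0]
    - [0,0,0.1,0,0,0]
    - [0,0,0,0,0,0]

```text
clock: 11.82
tool_pos: [0.4887, 0.004, 0.0037]
orientation: [-180.0, -0.0, -170.8]
force: [-1.1, -0.1, -0.6]
opening: 0.0004
gripper_force: 0.0
```

>>> play_rows:
  plan:
    - [-0.5,0,0,0,0,0]
    - [-0.5,0,0,0,0,0]
    - [-0.3,0,0,0,0,0]
    - [-0.3,0,0,0,0,0]
    - [-0.3,0,0,0,0,0]
    - [-0.3,0,0,0,0,0]
    - [-0.3,0,0,0,0,0]
    - [-0.3,0,0,0,0,0]
    - [-0.2,0,0,0,0,0]
    - [0,0,0,0,0,0]

```text
clock: 12.65
tool_pos: [0.5189, 0.0089, 0.0038]
orientation: [-180.0, 0.0, -170.8]
force: [0.6, 0.4, 0.0]
opening: 0.0006
gripper_force: 0.0
```

Run:
```python
from plant import *; from h import *
p=np.load("p.npy"); s=snapshot("wrist"); o=get_obs(); print(o["force"])
f=s["frame"][150:260,281].astype(int); print([(150+i,f[i].tolist()) for i in range(30,105,4)])
print("tail rows", proj(s,fx(p,[[-159,0,15],[-145,0,15]])).round(0).tolist())
for x in spot_point("wrist","drift_tail")[:2]:
    q=R.from_euler('z',-p[2]).apply(np.array(x["position"])-[p[0],p[1],0])*1000; print(q.round(1),round(x["score"],2))
```

```text
[-0.53561752 -1.03809095 -0.17499461]
[(180, [135, 135, 144]), (184, [134, 132, 148]), (188, [130, 131, 145]), (192, [134, 135, 146]), (196, [132, 132, 143]), (200, [134, 134, 148]), (204, [129, 135, 145]), (208, [129, 133, 144]), (212, [129, 136, 146]), (216, [124, 130, 139]), (220, [131, 134, 143]), (224, [129, 128, 142]), (228, [129, 129, 143]), (232, [126, 126, 140]), (236, [126, 128, 136]), (240, [127, 129, 140]), (244, [73, 76, 77]), (248, [74, 75, 81]), (252, [180, 156, 119])]
tail rows [[278.0, 254.0], [278.0, 281.0]]
[-156.8    1.7   19.7] 0.58
```

>>> play_rows:
  plan:
    - [1.0,0,0,0,0,0]
    - [1.0,0,0,0,0,0]
    - [1.0,0,0,0,0,0]
    - [0,0,0.1,0,0,0]
    - [0,0,0.1,0,0,0]
    - [0,0,0.1,0,0,0]
    - [0,0,0,0,0,0]

```text
clock: 13.33
tool_pos: [0.4891, 0.0042, 0.0008]
orientation: [180.0, 0.0, -170.8]
force: [-0.2, 0.3, 0.6]
opening: 0.0008
gripper_force: 0.0
```

>>> play_rows:
  plan:
    - [0,0,0.1,0,0,0]
    - [0,0,0.1,0,0,0]
    - [0,0,0,0,0,0]

```text
clock: 13.58
tool_pos: [0.4888, 0.004, -0.0014]
orientation: [-180.0, -0.0, -170.8]
force: [-0.3, 0.3, 0.0]
opening: 0.0006
gripper_force: 0.0
```

>>> play_rows:
  plan:
    - [0,0,0.1,0,0,0]
    - [0,0,0.1,0,0,0]
    - [0,0,0,0,0,0]

```text
clock: 13.83
tool_pos: [0.4887, 0.004, -0.0034]
orientation: [-180.0, -0.0, -170.8]
force: [0.0, 0.2, 1.0]
opening: 0.0
gripper_force: 0.0
```

>>> play_rows:
  plan:
    - [0,0,0.1,0,0,0]
    - [0,0,0.1,0,0,0]
    - [0,0,0,0,0,0]

```text
clock: 14.08
tool_pos: [0.4887, 0.004, -0.0053]
orientation: [-180.0, -0.0, -170.8]
force: [-0.4, -0.9, -0.9]
opening: 0.0006
gripper_force: 0.0
```

>>> play_rows:
  plan:
    - [0,0,0.1,0,0,0]
    - [0,0,0.1,0,0,0]
    - [0,0,0,0,0,0]

```text
clock: 14.33
tool_pos: [0.4887, 0.004, -0.0073]
orientation: [-180.0, -0.0, -170.8]
force: [0.2, -0.4, -0.7]
opening: 0.0
gripper_force: 0.0
```

Run:
```python
from plant import *; from h import *
p=np.load("p.npy"); s=snapshot("scene"); w=snapshot("wrist"); t=snapshot("top"); o=get_obs(); print(o["tool_pos"],o["force"])
T=R.from_euler('xyz',o["orientation"],degrees=True)
S=cv2.resize(np.ascontiguousarray(s["frame"][:,:,::-1])[185:255,270:350],(400,350),interpolation=cv2.INTER_CUBIC)
tip=np.array(o["tool_pos"])+T.apply([[0,0,-.02],[0,.021,-.02],[.0095,0,-.02]])
for q in proj(s,tip): cv2.circle(S,tuple(int(v) for v in (q-[270,185]+.5)*5),3,(255,0,255),1)
W=cv2.resize(np.ascontiguousarray(w["frame"][:,:,::-1])[170:310,200:360],(400,350),interpolation=cv2.INTER_CUBIC)
cv2.imwrite("pics/both6.png",np.hstack([S,W]))
```

```text
[ 0.48879099  0.00404851 -0.00714755] [-0.58980881 -0.05296439  0.17338291]
```

View pics/both6.png

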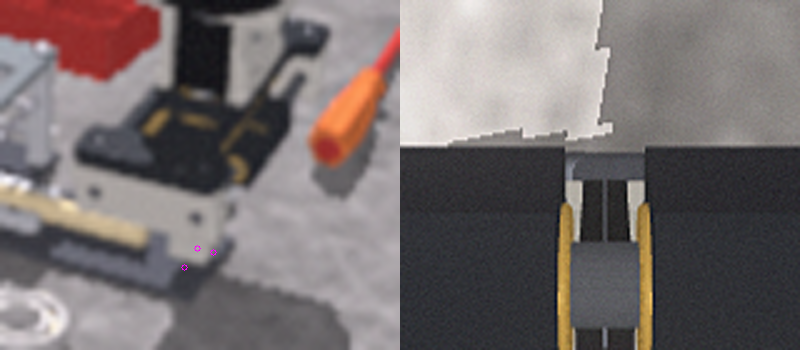

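>>> play_rows:
  plan:
    - [-0.5,0,0,0,0,0]
    - [-0.3,0,0,0,0,0]
    - [-0.3,0,0,0,0,0]
    - [-0.3,0,0,0,0,0]
    - [-0.3,0,0,0,0,0]
    - [-0.3,0,0,0,0,0]
    - [-0.3,0,0,0,0,0]
    - [-0.3,0,0,0,0,0]
    - [-0.2,0,0,0,0,0]
    - [0,0,0,0,0,0]

```text
clock: 15.32
tool_pos: [0.5168, 0.0086, -0.0072]
orientation: [-180.0, -0.0, -170.8]
force: [-0.4, -0.2, 1.1]
opening: 0.0002
gripper_force: 0.3
```

Run:
```python
from plant import *; from h import *
p=np.load("p.npy"); s=snapshot("wrist"); o=get_obs(); print(o["tool_pos"],o["force"])
f=s["frame"].astype(int); print([(r,f[r,282].tolist()) for r in range(232,290,4)])
print(proj(s,fx(p,[[-159,0,15],[-145,0,15]])).round(0).tolist())
for c in ("scene","top"):
    snapshot(c)
    for t in ("drift_front","drift","drift_tail"):
        for x in spot_point(c,t)[:2]:
            q=R.from_euler('z',-p[2]).apply(np.array(x["position"])-[p[0],p[1],0])*1000; print(c,t,q.round(1),round(x["score"],2))
s=snapshot("scene")
np.save("sc_ref.npy",s["frame"])
# brass pixels extent in scene near drift
hsv=cv2.cvtColor(s["frame"],cv2.COLOR_RGB2HSV)[215:245,240:310]; m=(hsv[...,0]>15)&(hsv[...,0]<32)&(hsv[...,1]>70)&(hsv[...,2]>120)
ys,xs=np.nonzero(m); print("brass cols",xs.min()+240,xs.max()+240,len(xs)); print("tail -159 px",proj(s,fx(p,[[-159,0,13],[-148,0,13]])).round(1).tolist())
```

```text
[ 0.51671158  0.00856086 -0.00718414] [-0.64662289  0.90502382 -0.1742207 ]
[(232, [84, 84, 91]), (236, [78, 80, 86]), (240, [79, 83, 86]), (244, [71, 71, 76]), (248, [70, 76, 80]), (252, [74, 77, 78]), (256, [79, 82, 86]), (260, [79, 80, 84]), (264, [76, 79, 82]), (268, [78, 81, 81]), (272, [85, 87, 91]), (276, [92, 91, 98]), (280, [96, 94, 100]), (284, [100, 102, 105]), (288, [105, 107, 111])]
[[278.0, 268.0], [278.0, 296.0]]
scene drift_front [-20.2  -2.4  11.2] 0.46
scene drift [-82.2  -5.1   3.6] 0.59
scene drift_tail [-151.     3.5   12.9] 0.44
top drift_front [-16.5  -3.4  10.7] 0.64
brass cols 269 273 2
tail -159 px [[299.6, 231.4], [296.0, 230.5]]
```

>>> play_rows:
  plan:
    - [-0.3,0,0,0,0,0]
    - [-0.3,0,0,0,0,0]
    - [-0.3,0,0,0,0,0]
    - [-0.3,0,0,0,0,0]
    - [-0.3,0,0,0,0,0]
    - [-0.3,0,0,0,0,0]
    - [-0.2,0,0,0,0,0]
    - [-0.1,0,0,0,0,0]
    - [0,0,0,0,0,0]

```text
clock: 16.57
tool_pos: [0.5375, 0.012, -0.0072]
orientation: [180.0, 0.0, -170.8]
force: [0.2, -0.3, 0.4]
opening: 0.0006
gripper_force: 0.4
```

>>> play_rows:
  plan:
    - [-0.1,0,0,0,0,0]
    - [-0.1,0,0,0,0,0]
    - [0,0,0,0,0,0]

```text
clock: 16.82
tool_pos: [0.5393, 0.0122, -0.0071]
orientation: [-180.0, 0.0, -170.8]
force: [-0.9, -0.3, -0.0]
opening: 0.0004
gripper_force: 0.6
```

>>> play_rows:
  plan:
    - [-0.1,0,0,0,0,0]
    - [-0.1,0,0,0,0,0]
    - [0,0,0,0,0,0]

```text
clock: 17.07
tool_pos: [0.5414, 0.0126, -0.0071]
orientation: [180.0, 0.0, -170.8]
force: [-1.6, -0.2, 0.1]
opening: 0.0005
gripper_force: 0.5
```

>>> play_rows:
  plan:
    - [-0.1,0,0,0,0,0]
    - [0,0,0,0,0,0]

```text
clock: 17.23
tool_pos: [0.5423, 0.0127, -0.0071]
orientation: [180.0, 0.0, -170.8]
force: [-1.4, -0.6, 0.3]
opening: 0.0005
gripper_force: 0.6
```

>>> play_rows:
  plan:
    - [-0.1,0,0,0,0,0]
    - [0,0,0,0,0,0]

```text
clock: 17.4
tool_pos: [0.5433, 0.0128, -0.0071]
orientation: [-180.0, 0.0, -170.8]
force: [-1.1, -0.6, -0.2]
opening: 0.0005
gripper_force: 0.6
```

>>> play_rows:
  plan:
    - [-0.1,0,0,0,0,0]
    - [0,0,0,0,0,0]

```text
clock: 17.57
tool_pos: [0.5435, 0.0128, -0.0073]
orientation: [-180.0, -0.1, -170.8]
force: [-3.4, -1.0, 1.5]
opening: 0.0004
gripper_force: 1.7
```

>>> play_rows:
  plan:
    - [-0.1,0,0,0,0,0]
    - [0,0,0,0,0,0]

```text
clock: 17.73
tool_pos: [0.5437, 0.0128, -0.0074]
orientation: [-180.0, -0.1, -170.9]
force: [-6.1, 1.4, 3.8]
opening: 0.0002
gripper_force: 3.0
```

>>> play_rows:
  plan:
    - [-0.1,0,0,0,0,0]
    - [-0.1,0,0,0,0,0]
    - [0,0,0,0,0,0]

```text
clock: 17.98
tool_pos: [0.5439, 0.0126, -0.0077]
orientation: [-180.0, -0.3, -170.9]
force: [-10.8, 0.5, 7.1]
opening: 0.0002
gripper_force: 5.3
```

Run:
```python
from plant import *; from h import *
p=np.load("p.npy"); o=get_obs(); print(o["tool_pos"],o["force"])
for c in ("scene","top","wrist"):
    snapshot(c)
    for t in ("drift_front","drift","drift_tail","channel_home","bolt_c","nut_a"):
        for x in spot_point(c,t)[:1]:
            q=R.from_euler('z',-p[2]).apply(np.array(x["position"])-[p[0],p[1],0])*1000; print(c,t,q.round(1),round(x["score"],2))
```

```text
[ 0.54390536  0.01263616 -0.00766642] [-10.8067393    0.5219894    7.14174348]
scene drift_front [ 4.8 -2.5 13.4] 0.65
scene drift [-57.1  -5.    4.7] 0.62
scene drift_tail [-127.     3.4   13.6] 0.65
scene channel_home [ 8.   0.4 13.9] 0.71
scene nut_a [-172.7  -77.7   -1. ] 0.47
top channel_home [ 5.   3.4 12.7] 0.68
top nut_a [ 5.6  1.3 11.8] 0.59
wrist bolt_c [-118.4  -91.7    0.4] 0.94
wrist nut_a [-167.9  -77.    -1.3] 0.75
```

>>> play_rows:
  plan:
    - [0.5,0,0,0,0,0]
    - [1.0,0,0,0,0,0]
    - [1.0,0,0,0,0,0]
    - [0.7,0,0,0,0,0]
    - [0,0,-2,0,0,0]
    - [0,0,-3,0,0,0]
    - [0,0,-3,0,0,0]
    - [0,0,-3,0,0,0]
    - [0,0,-3,0,0,0]
    - [0,0,-3,0,0,0]
    - [0,0,-3,0,0,0]
    - [0,0,-1,0,0,0]
    - [0,0,0,0,0,0]
    - [0,0,0,0,0,0]

```text
clock: 20.2
tool_pos: [0.5153, 0.0085, 0.2031]
orientation: [180.0, 0.1, -170.8]
force: [0.8, 0.2, 0.1]
opening: 0.0008
gripper_force: 0.0
```

Run:
```python
from plant import *; from h import *
p=np.load("p.npy"); o=get_obs(); print(o["tool_pos"],o["force"])
s=snapshot("wrist"); f=s["frame"].astype(int)
a=proj(s,fx(p,[[x,0,20] for x in (-127,-125,-122,-119)]+[[-200,0,6],[-200,35,6],[-200,-35,6]])); print(a.round(1).tolist())
c=int(round(a[2,0]))+2
print([(r,f[r,c].tolist()) for r in range(190,245,3)])
e=f[:,:,:].sum(2)[:,c]; print("tongue end",[(r,int(e[r])) for r in range(int(a[4,1])-8,int(a[4,1])+8,1)])
for t in ("drift_tail","drift_front","channel_home","window","paddle"):
    for x in spot_point("wrist",t)[:1]:
        q=R.from_euler('z',-p[2]).apply(np.array(x["position"])-[p[0],p[1],0])*1000; print(t,q.round(1),round(x["score"],2))
for cam in("top","scene"):
  snapshot(cam)
  for t in ("drift_tail","drift_front","drift","window","paddle"):
    for x in spot_point(cam,t)[:1]:
        q=R.from_euler('z',-p[2]).apply(np.array(x["position"])-[p[0],p[1],0])*1000; print(cam,t,q.round(1),round(x["score"],2))
```

```text
[0.51525601 0.0085263  0.20310348] [0.81036757 0.18488132 0.05244071]
[[279.6, 215.4], [279.6, 217.3], [279.6, 220.2], [279.6, 223.0], [279.5, 141.4], [314.4, 141.4], [244.5, 141.5]]
[(190, [109, 114, 122]), (193, [121, 125, 134]), (196, [121, 126, 131]), (199, [120, 123, 130]), (202, [122, 126, 130]), (205, [125, 130, 137]), (208, [117, 117, 127]), (211, [121, 123, 134]), (214, [74, 76, 81]), (217, [185, 164, 118]), (220, [255, 255, 235]), (223, [255, 255, 239]), (226, [255, 255, 241]), (229, [255, 255, 237]), (232, [255, 254, 236]), (235, [255, 255, 240]), (238, [251, 241, 192]), (241, [251, 233, 174]), (244, [216, 195, 146])]
tongue end [(133, 577), (134, 578), (135, 572), (136, 568), (137, 475), (138, 315), (139, 347), (140, 277), (141, 271), (142, 314), (143, 376), (144, 384), (145, 375), (146, 351), (147, 364), (148, 384)]
drift_tail [-121.6    0.9   21.3] 0.92
window [-129.2 -203.3    2.1] 0.42
paddle [-121.     2.9   18.2] 0.48
top window [-26.4   4.1  78.4] 0.75
top paddle [-18.    1.1  65.3] 0.52
scene drift_tail [-126.4    2.1   17.5] 0.58
scene drift_front [ 4.4 -2.2 13. ] 0.68
scene drift [-56.9  -5.    1.5] 0.46
scene window [-26.8   2.5  83.3] 0.84
scene paddle [-18.2   1.7  61.8] 0.45
```

Run:
```python
from plant import *; from h import *
p=np.load("p.npy"); s=snapshot("wrist"); f=s["frame"].astype(int).sum(2)
for x in (-190,-170,-150):
    a=proj(s,fx(p,[[x,-35,6],[x,35,6]])); r=int(round(a[0,1])); g=np.abs(np.diff(cv2.GaussianBlur(f[r-2:r+3].mean(0).astype(np.float32)[None],(5,1),0)[0]))
    L=int(a[0,0]);Q=int(a[1,0]); print(x,a.round(1).tolist(), L-12+g[L-12:L+12].argmax(), Q-12+g[Q-12:Q+12].argmax(), 70/(a[1,0]-a[0,0]))
# body bottom from earlier scene views: TCP (.48879,.00405,-.00715)
sc=snapshot("scene"); T=R.from_euler('xyz',[180,0,-170.8],degrees=True)
for Y in (.0965,.05,.02):
    for Z in (-.047,-.085,-.1): print(Y,Z,proj(sc,np.array([.48879,.00405,-.00715])+T.apply([[-.039,Y,Z],[.039,Y,Z]])).round(1).tolist())
```

```text
-190 [[245.1, 151.6], [314.6, 151.5]] 248 321 1.0073072568125474
-170 [[245.5, 171.3], [314.2, 171.2]] 248 320 1.0196021596556757
-150 [[246.0, 190.5], [313.8, 190.4]] 249 320 1.0323994466391513
0.0965 -0.047 [[282.9, 239.9], [310.5, 247.5]]
0.0965 -0.085 [[283.4, 227.8], [311.5, 235.2]]
0.0965 -0.1 [[283.5, 222.9], [311.9, 230.2]]
0.05 -0.047 [[289.8, 231.4], [316.7, 238.5]]
0.05 -0.085 [[290.4, 219.5], [317.7, 226.5]]
0.05 -0.1 [[290.6, 214.7], [318.1, 221.6]]
0.02 -0.047 [[294.0, 226.2], [320.4, 233.0]]
0.02 -0.085 [[294.6, 214.5], [321.5, 221.1]]
0.02 -0.1 [[294.9, 209.7], [321.9, 216.3]]
```

>>> play_rows:
  plan:
    - [-2.0,0.05,0,0,0,0]
    - [-3.0,0,0,0,0,0]
    - [-3.0,0,0,0,0,0]
    - [-3.0,0,0,0,0,0]
    - [-2.0,0,0,0,0,0]
    - [-0.9,0,0,0,0,0]
    - [0,0,0,0,0,0]
    - [0,0,0,0,0,0]

```text
clock: 21.87
tool_pos: [0.6521, 0.0309, 0.2022]
orientation: [180.0, -0.1, -170.8]
force: [-0.2, 0.2, 0.4]
opening: 0.0001
gripper_force: 0.0
```

Run:
```python
from plant import *; from h import *
p=np.load("p.npy"); o=get_obs(); print(R.from_euler('z',-p[2]).apply(np.array(o["tool_pos"])-[p[0],p[1],0])*1000,o["orientation"],o["force"])
s=snapshot("wrist"); f=s["frame"]; print(proj(s,fx(p,box(-70,95,-65,65,82)+[[-122,0,20]])).round(0).tolist())
for t in ("window","paddle","drift_tail","guard"):
    for x in spot_point("wrist",t)[:1]:
        q=R.from_euler('z',-p[2]).apply(np.array(x["position"])-[p[0],p[1],0])*1000; print(t,q.round(1),round(x["score"],2))
```

```text
[-22.92489626   1.5086461  202.16049133] [ 1.79999615e+02 -7.82371483e-02 -1.70844718e+02] [-0.22122392  0.23335764  0.36881073]
[[197.0, 139.0], [208.0, 323.0], [351.0, 322.0], [361.0, 138.0], [279.0, 78.0]]
window [-23.1   2.   81.9] 0.75
paddle [-20.7  -0.2  63.6] 0.77
drift_tail [-122.     5.9   17.9] 0.86
guard [-128.9  112.7   -1. ] 0.72
```

>>> play_rows:
  plan:
    - [0,0.05,2.0,0,0,0]
    - [0,0,3.0,0,0,0]
    - [0,0,3.0,0,0,0]
    - [0,0,2.0,0,0,0]
    - [0,0,1.0,0,0,0]
    - [0,0,1.0,0,0,0]
    - [0,0,0.5,0,0,0]
    - [0,0,0.5,0,0,0]
    - [0,0,0,0,0,0]
    - [0,0,0,0,0,0]

```text
clock: 22.95
tool_pos: [0.653, 0.0316, 0.0737]
orientation: [180.0, 0.1, -170.8]
force: [0.3, -0.1, -0.9]
opening: 0.0005
gripper_force: 0.0
```

Run:
```python
from plant import *; from h import *
p=np.load("p.npy"); o=get_obs(); print(R.from_euler('z',-p[2]).apply(np.array(o["tool_pos"])-[p[0],p[1],0])*1000,o["force"])
for c in ("wrist","scene","top"):
  s=snapshot(c)
  for t in ("window","paddle","drift_tail"):
    for x in spot_point(c,t)[:1]:
        q=R.from_euler('z',-p[2]).apply(np.array(x["position"])-[p[0],p[1],0])*1000; print(c,t,q.round(1),round(x["score"],2))
s=snapshot("wrist"); g=s["frame"].astype(int).sum(2)//3
T=R.from_euler('xyz',o["orientation"],degrees=True)
print("tip edges",proj(s,np.array(o["tool_pos"])+T.apply([[.0095,0,-.019],[.0127,0,-.019],[.0127,.021,-.019]])).round(0).tolist())
print("window rim",proj(s,fx(p,box(-58,10,-32,32,82)+[[-58,2,76]])).round(0).tolist(), "guard",proj(s,fx(p,box(-70,95,-65,65,82))).round(0).tolist())
print([(r,int(g[r,281])) for r in range(120,250,4)])
```

```text
[-21.87943777   2.06286232  73.68339859] [ 0.3247021  -0.13830404 -0.87638327]
wrist window [-24.5   0.2  82.7] 0.75
wrist paddle [-19.6   0.8  64.7] 0.73
wrist drift_tail [-124.9    3.8   19.8] 0.67
scene window [-25.9   1.   84.6] 0.57
scene paddle [-18.1   2.8  64. ] 0.45
scene drift_tail [-122.5   -2.5   17.3] 0.52
top window [-25.4  -0.4  80.8] 0.78
top drift_tail [-123.8    2.3   10.9] 0.68
tip edges [[281.0, 245.0], [281.0, 238.0], [327.0, 238.0]]
window rim [[207.0, 182.0], [214.0, 314.0], [339.0, 314.0], [346.0, 182.0], [280.0, 180.0]] guard [[134.0, 157.0], [167.0, 439.0], [388.0, 439.0], [418.0, 157.0]]
[(120, 213), (124, 213), (128, 216), (132, 210), (136, 213), (140, 215), (144, 214), (148, 252), (152, 238), (156, 140), (160, 146), (164, 144), (168, 148), (172, 146), (176, 150), (180, 250), (184, 209), (188, 216), (192, 214), (196, 205), (200, 208), (204, 213), (208, 252), (212, 192), (216, 240), (220, 251), (224, 255), (228, 144), (232, 254), (236, 250), (240, 252), (244, 227), (248, 127)]
```

>>> play_rows:
  plan:
    - [0,0,0.5,0,0,0]
    - [0,0,0.5,0,0,0]
    - [0,0,0.5,0,0,0]
    - [0,0,0.2,0,0,0]
    - [0,0,0.2,0,0,0]
    - [0,0,0,0,0,0]

```text
clock: 24.1
tool_pos: [0.6522, 0.0314, 0.0531]
orientation: [-180.0, -0.1, -170.8]
force: [0.1, 1.4, -0.2]
opening: 0.0005
gripper_force: 0.0
```

>>> play_rows:
  plan:
    - [0,0,0.2,0,0,0]
    - [0,0,0.2,0,0,0]
    - [0,0,0,0,0,0]

```text
clock: 24.35
tool_pos: [0.6526, 0.0315, 0.0498]
orientation: [-180.0, 0.0, -170.8]
force: [0.8, 0.6, 2.0]
opening: 0.0006
gripper_force: 0.3
```

>>> play_rows:
  plan:
    - [0,0,0.2,0,0,0]
    - [0,0,0.2,0,0,0]
    - [0,0,0,0,0,0]

```text
clock: 24.6
tool_pos: [0.6523, 0.0314, 0.0457]
orientation: [-180.0, -0.0, -170.8]
force: [-1.3, 0.3, 1.8]
opening: 0.0003
gripper_force: 0.9
```

>>> play_rows:
  plan:
    - [0,0,0.2,0,0,0]
    - [0,0,0.2,0,0,0]
    - [0,0,0.2,0,0,0]
    - [0,0,0,0,0,0]

```text
clock: 24.93
tool_pos: [0.6522, 0.0314, 0.0393]
orientation: [-180.0, -0.0, -170.8]
force: [-0.8, -0.2, 1.8]
opening: 0.0004
gripper_force: 0.7
```

>>> play_rows:
  plan:
    - [0,0,0.2,0,0,0]
    - [0,0,0.2,0,0,0]
    - [0,0,0.2,0,0,0]
    - [0,0,0,0,0,0]

```text
clock: 25.27
tool_pos: [0.6523, 0.0315, 0.0333]
orientation: [180.0, -0.0, -170.8]
force: [0.2, -0.2, 1.2]
opening: 0.0006
gripper_force: 0.4
```

>>> play_rows:
  plan:
    - [0,0,0.2,0,0,0]
    - [0,0,0.2,0,0,0]
    - [0,0,0.1,0,0,0]
    - [0,0,0,0,0,0]

```text
clock: 25.6
tool_pos: [0.6524, 0.0315, 0.0285]
orientation: [180.0, -0.0, -170.8]
force: [-0.6, 0.1, 0.7]
opening: 0.0008
gripper_force: 0.2
```

>>> play_rows:
  plan:
    - [0,0,0.2,0,0,0]
    - [0,0,0.1,0,0,0]
    - [0,0,0,0,0,0]

```text
clock: 25.85
tool_pos: [0.6526, 0.0316, 0.0257]
orientation: [180.0, 0.0, -170.8]
force: [-1.1, -1.1, 0.9]
opening: 0.0004
gripper_force: 0.3
```

>>> play_rows:
  plan:
    - [0,0,0.1,0,0,0]
    - [0,0,0.1,0,0,0]
    - [0,0,0,0,0,0]

```text
clock: 26.1
tool_pos: [0.6525, 0.0315, 0.0237]
orientation: [180.0, 0.0, -170.8]
force: [-0.3, 0.4, 1.5]
opening: 0.0004
gripper_force: 0.3
```

>>> play_rows:
  plan:
    - [0,0,0.1,0,0,0]
    - [0,0,0,0,0,0]

```text
clock: 26.27
tool_pos: [0.6526, 0.0315, 0.0235]
orientation: [-180.0, 0.0, -170.8]
force: [-3.2, -0.8, 6.9]
opening: 0.0006
gripper_force: 3.5
```

>>> play_rows:
  plan:
    - [0,0,0.1,0,0,0]
    - [0,0,0,0,0,0]

```text
clock: 26.43
tool_pos: [0.6526, 0.0315, 0.0234]
orientation: [-180.0, 0.0, -170.8]
force: [-5.9, 0.3, 13.0]
opening: 0.0003
gripper_force: 6.6
```

>>> play_rows:
  plan:
    - [0,0,0.1,0,0,0]
    - [0,0,0,0,0,0]

```text
clock: 26.6
tool_pos: [0.6527, 0.0315, 0.0232]
orientation: [-180.0, 0.1, -170.8]
force: [-9.1, 0.1, 19.1]
opening: 0.0004
gripper_force: 9.7
```

>>> play_rows:
  plan:
    - [0,0,-0.3,0,0,0]
    - [0,0,-0.5,0,0,0]
    - [0,0,-1.0,0,0,0]
    - [0,0,-1.5,0,0,0]
    - [0,0,-2.0,0,0,0]
    - [0,0,-3.0,0,0,0]
    - [0,0,-3.0,0,0,0]
    - [0,0,-3.0,0,0,0]
    - [0,0,-3.0,0,0,0]
    - [0,0,-2.0,0,0,0]
    - [0,0,0,0,0,0]
    - [0,0,0,0,0,0]

```text
clock: 27.6
tool_pos: [0.6533, 0.0318, 0.2158]
orientation: [180.0, 0.2, -170.8]
force: [0.6, 0.6, -0.8]
opening: 0.0003
gripper_force: 0.0
```

>>> play_rows:
  plan:
    - [2.0,0,0,0,0,0]
    - [3.0,0,0,0,0,0]
    - [3.0,0,0,0,0,0]
    - [3.0,0,0,0,0,0]
    - [3.0,0,0,0,0,0]
    - [1.0,0,0,0,0,0]
    - [0,0,0,0,0,0]
    - [0,0,0,0,0,0]

```text
clock: 28.27
tool_pos: [0.5044, 0.0076, 0.2138]
orientation: [180.0, 0.0, -170.8]
force: [0.5, -0.3, 0.5]
opening: 0.0009
gripper_force: 0.0
```

Run:
```python
from plant import *; from h import *
p=np.load("p.npy"); o=get_obs(); print(o["tool_pos"],o["force"],o["clock"])
for c in ("wrist","scene","top"):
  s=snapshot(c)
  for t in ("paddle","drift_tail","drift_front","bolt_c","nut_a","bearing_a"):
    for x in spot_point(c,t)[:1]:
        q=R.from_euler('z',-p[2]).apply(np.array(x["position"])-[p[0],p[1],0])*1000; print(c,t,q.round(1),round(x["score"],2))
```

```text
[0.50440889 0.00762408 0.21383913] [ 0.46426349 -0.25117582  0.45259608] 28.2667
wrist drift_tail [-123.8    1.2   18.6] 0.57
wrist drift_front [-24.4   3.3  41.5] 0.29
wrist bolt_c [-123.2  -90.9   -0.7] 0.63
wrist nut_a [-169.2  -76.7   -3.2] 0.87
wrist bearing_a [-129.4  111.5    1.4] 0.77
scene paddle [-121.8  -93.2   -1.2] 0.52
scene drift_tail [-121.3    3.7   15.3] 0.57
scene drift_front [ 4.   0.5 13.6] 0.63
scene bolt_c [-122.8  -92.2   -0.3] 0.42
scene nut_a [-169.8  -75.6    0.9] 0.63
scene bearing_a [-130.7  111.7    0.5] 0.54
top paddle [-21.7  -2.1  39.7] 0.64
top drift_tail [-24.3   1.5  81.3] 0.69
```

```bash
python3 -c "
from plant import *
print(close_job())"
```

```text
the job is handed in; nothing more can be done
None
```

The drift is pushed home against the stop, the clamp lever is pressed down to its end stop through the window, and the arm is withdrawn clear. I saw no sign of guard contact, and the bolt, nut and bearing by the tongue measured where they were. I handed the job in at about 28 s. The real fingertips sat about 38 mm higher than the stated 19 mm ahead of the TCP, so my first two forward passes went over the drift without touching it.

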